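# Pack a wedge up to the height gauge

## Task

Pack plywood boards from the pile squarely one on another on the sliding wedge, just as many as the height gauge calls for, and then push the wedge up its ramp until the top board meets the gauge's sprung foot and just lifts it, by 2 mm or so and no more. Feel for the contact and do not jam the board against the gauge; leave the pack standing there under the foot. Do not disturb the spool, tape roll and sanding block.

Things in the scene. Friction and masses are not known exactly. Their poses are not given: they have to be found in the camera images.
- ramp: fixed wooden ramp, 285 mm long, 82 mm wide. Origin: on the bench under its centre line; x points along it, uphill (away from the robot), y left, z up. Its surface rises 1 in 5, from 5 mm above the bench at the near end (x = -150 mm) to 62 mm at the far end (x = +135 mm). Two dark side guides, 66 mm apart inside, stand 10 mm above the surface; both ends are open.
- wedge_deck (a point): centre of the level deck (top) of the loose wooden wedge lying on the ramp; axes as the ramp's. The wedge is 62 mm wide and reaches from x = -80 to +65 mm from here; across its near end stands a lip 10 mm high, from x = -80 to -55 mm; boards lie in front of it. The near end is a plain upright face, 48 mm high with the lip, to be pushed from behind.
- wedge: the same wedge, about 0.2 kg; origin on its sole, 22 mm below the deck's centre. The sole slopes 1 in 5, so the deck stays level: 38 mm thick at the near end, 9 mm at the far end. It starts with its near end 5 mm inside the ramp's low end, can be pushed 135 mm uphill, rises 0.2 mm per mm, and stays where it is left. Pushing the pack takes some 2 to 7 N, more once the foot bears on it.
- gauge: height gauge at the left of the ramp, turned half round: 60x60 mm foot plate with a sleeve, in which a steel rod is clamped tightly (holds 50 N); on the rod's top an arm reaches along the gauge's own +y (to the right) over the ramp. Origin: on the bench under the rod's axis; z up. The arm is a level bar 16 mm wide, 12 mm thick, from y = 10 to 110 mm, flat on top. Its height differs each time and is not reported.
- foot_plumb (a point): point on the bench straight below the gauge's sprung foot (steel, round-ended, 16 mm across), which hangs under the arm, its lowest point 30 mm below the arm's flat top and 67 to 89 mm above the bench. It lifts with 0.5 N at first and 1.5 N more per mm; hard stop after 8 mm. It is over the boards for wedge pushes of about 45 to 125 mm from the start.
- board_a: one of three identical plywood packing boards, 100x58x12 mm. Its origin is the centre of the underside, x along the 100 mm, z up.
- board_a_center (a point): centre of board_a (half-way up); same axes as the board. The three boards start as a pile on the bench to the right of the ramp, board_a lowest, board_c uppermost.
- board_b: one of three identical plywood packing boards, 100x58x12 mm. Its origin is the centre of the underside, x along the 100 mm, z up.
- board_b_center (a point): centre of board_b (half-way up); same axes as the board. The three boards start as a pile on the bench to the right of the ramp, board_a lowest, board_c uppermost.
- board_c: one of three identical plywood packing boards, 100x58x12 mm. Its origin is the centre of the underside, x along the 100 mm, z up.
- board_c_center (a point): centre of board_c (half-way up); same axes as the board. The three boards start as a pile on the bench to the right of the ramp, board_a lowest, board_c uppermost.
- thread_spool: bystander: brown thread spool, 42 mm across, 45 mm tall, standing; origin at the centre of its underside, z up
- masking_tape: bystander: roll of masking tape lying flat, 91 mm across, 25 mm high (near it, at x = 0.55, y = 0.3 m, a fixed desk lamp's head hangs about 0.6 m above the bench: keep the arm clear of it); origin at the centre of its underside, z up
- sanding_block: bystander: brown cork sanding block, 71x100x25 mm, lying flat; origin at the centre of its underside, z up
Things that resemble listed ones, but are neither listed nor needed, are in the scene too. Leave any orange or purple look-alike of the board_a alone.

How it is judged (in metres and radians):
At the end, for the whole second after the job is handed in: Foot rests on the top board with 0.3 to 6 N; each board is stacked on the wedge (level to 0.05 rad, within 12 mm sideways and -15 to +18 mm lengthways of the deck's centre, turned under 0.15 rad) or over 110 mm away from it; wedge level to 0.04 rad between the guides; all at rest ((((y of board_a_center in the frame of wedge_deck between -0.012 and 0.012 m and x of board_a_center in the frame of wedge_deck between -0.015 and 0.018 m and angle between the x axis of board_a_center and the x axis of wedge_deck, either way round below 0.15 rad and angle between board_a_center's own z axis and vertical below 0.05 rad) and contact force between gauge and board_a between 0.3 and 6 N) or ((y of board_b_center in the frame of wedge_deck between -0.012 and 0.012 m and x of board_b_center in the frame of wedge_deck between -0.015 and 0.018 m and angle between the x axis of board_b_center and the x axis of wedge_deck, either way round below 0.15 rad and angle between board_b_center's own z axis and vertical below 0.05 rad) and contact force between gauge and board_b between 0.3 and 6 N) or ((y of board_c_center in the frame of wedge_deck between -0.012 and 0.012 m and x of board_c_center in the frame of wedge_deck between -0.015 and 0.018 m and angle between the x axis of board_c_center and the x axis of wedge_deck, either way round below 0.15 rad and angle between board_c_center's own z axis and vertical below 0.05 rad) and contact force between gauge and board_c between 0.3 and 6 N)) and ((y of board_a_center in the frame of wedge_deck between -0.012 and 0.012 m and x of board_a_center in the frame of wedge_deck between -0.015 and 0.018 m and angle between the x axis of board_a_center and the x axis of wedge_deck, either way round below 0.15 rad and angle between board_a_center's own z axis and vertical below 0.05 rad) or horizontal distance between board_a_center and wedge_deck above 0.11 m) and ((y of board_b_center in the frame of wedge_deck between -0.012 and 0.012 m and x of board_b_center in the frame of wedge_deck between -0.015 and 0.018 m and angle between the x axis of board_b_center and the x axis of wedge_deck, either way round below 0.15 rad and angle between board_b_center's own z axis and vertical below 0.05 rad) or horizontal distance between board_b_center and wedge_deck above 0.11 m) and ((y of board_c_center in the frame of wedge_deck between -0.012 and 0.012 m and x of board_c_center in the frame of wedge_deck between -0.015 and 0.018 m and angle between the x axis of board_c_center and the x axis of wedge_deck, either way round below 0.15 rad and angle between board_c_center's own z axis and vertical below 0.05 rad) or horizontal distance between board_c_center and wedge_deck above 0.11 m) and y of wedge_deck in the frame of ramp between -0.01 and 0.01 m and angle between wedge_deck's own z axis and vertical below 0.04 rad and linear speed of wedge below 0.01 m/s and linear speed of each of board_a, board_b, board_c below 0.02 m/s); the robot touches nothing.
It fails at once if a board is jammed against the gauge (more than 20 N) (contact force between gauge and board_a above 20 N or contact force between gauge and board_b above 20 N or contact force between gauge and board_c above 20 N).
It fails at once if the spool, tape roll or sanding block is moved by more than 30 mm (distance of any of thread_spool, masking_tape, sanding_block from where it was at the start of the episode above 0.03 m).
It also fails if it takes over 72 s, if anything falls off the work surface, if the arm or the gripper's body presses on something with over 40 N, if the wrist force passes 120 N, or if a joint passes its speed limit or range.

## Robot

A 6-joint arm with a two-finger parallel gripper is mounted at the origin on a cart in front of the work surface, level with it; the furniture and walls round the work are solid. World frame = base frame: x ahead of the robot, y to its left, z up, the work surface at z = 0. Lengths are in mm, angles in rad, forces in N, time in s.
With the tool pointing down it reaches from about 275 to 750 mm from the base axis. Payload 10.2 kg.
Tool frame: the origin (TCP) lies on the front face of the gripper's body, between the roots of the fingers; the fingertips stand 73 mm ahead of it and the grasp point (between the pads) lies 54 mm ahead of it; z points along the fingers, y is the line along which they close (so a half turn about z gives the same grasp; the last joint's range is limited). The gripper opens to 85 mm and grips with 20 to 120 N. Pads are 22 mm wide; open, the fingers measure 114 mm over their backs; the gripper's body (76 mm by 85 mm) begins 54 mm behind the grasp point. The pads swing forward as they close: fully open they stand 13 mm farther back than shut.
Start: joints at [-0.223, 0.313, 1.498, -0, 1.331, -0.223], TCP at [525.006, -0.014, 303.894] pointing down, gripper open.
Joint ranges: [-2.94, 2.94], [-0.97, 2.17], [0.19, 2.56], [-1.23, 4.37], [0.02, 3.11], [-2.88, 2.88]. Speed limits (rad/s): [2.39, 2.39, 3.01, 3.14, 3.14, 3.14].

## Interface

Orientations are given as a unit quaternion [w, x, y, z].
In Python, from rig import * gives the robot as it stands.
- The arm moves only by the tool step_arm, never from a script. Its argument "plan" is a list of rows, each an object with "offset": the shift along the tool's x, y, z in cm, a list of three; "rot": the turn, a rotation vector about the tool's x, y, z in degrees, a list of three; "gripper": the finger opening in cm, from 0 to 8.54. In form: [{"offset": [x, y, z], "rot": [wx, wy, wz], "gripper": gripper}, ...]. A call has 1 to 12 rows; each row is the pose to reach, as a shift and turn from the pose commanded when the call began, along the tool's axes at that moment; what a row does not reach only later rows make up. A row lasts 1/10 s, in which the tool goes at most 50 mm and 8.59 degrees, less where a joint would pass 70% of its speed; a pose out of reach is approached as far as the arm can. A call with a gripper value outside its range is refused whole. The fingers move at their own pace and stop on an object; "squeeze" is the grip in N (left out, the last holds). Time passes only in rows, so rows that repeat a pose let the fingers close. It gives the time, the measured TCP pose, the force, the opening and the grip force at its end, in the units of the state.
- sense(): the state, without advancing time (a new reading comes with each control period).
- capture(name): name is "scene" or "side" or "wrist"; returns a dict with "color" (400x640x3 uint8, red, green, blue), "depth" (400x640 float32, mm along the optical axis (not along the pixel's ray), 0 where there is no reading), "vertical_fov" (degrees; the focal length in pixels is half the picture's height over the tangent of half this angle, whatever the lens; pixels are square), "cx", "cy" (the principal point, pixels), "k1" (the pictures are not rectified: a ray, as slopes to the right and down, at radius r is drawn at 1 + k1 r^2 times it, then the intrinsics apply), "rvec" (rotation vector, rad) and "tvec" (3), from world to camera coordinates, as OpenCV has them; the wrist camera has in their place "mount" (4x4, takes a point from camera to tool coordinates, whose origin is the TCP and whose axes are the flange's). Camera axes: x right, y down, z forward; pixel columns grow to the right and rows downward; lengths in mm; the calibration is good to about 2 mm. A picture is of the moment at which its call begins: read the wrist's pose just before it.
- finish_job(): hands the job in; it is judged then, once.
The state is a dict: "time_s": time; "joints": joint angles; "dq": joint speeds; "tau": joint torques, N m; "eef_pos": TCP position; "ee_rot": TCP orientation; "force": force on the tool from outside, world axes, zero at the start; "wrist_torque": the same for the moment, N m; "grip_width": opening from 0.0 (shut) to 1.0 (fully open); "grip_force": force on a finger pad.
Only numpy, scipy, OpenCV 4.12 (cv2) and the standard library are available. Lean on these libraries where they do the work, as an engineer would, in place of code of your own. Each camera call takes 0.05 s, during which the arm holds its last target. There are 200 camera calls.

## Working session

There is one attempt and no reset: what is moved stays moved. The work goes in short steps, Python scripts to look and compute and a tool call to move; the robot and the scene stay as the last step left them, time stands still between calls to the robot, and variables do not carry over. Pictures are saved under pics/ and viewed, at most 10 in all, crops included, and the job is handed in when it is done.

Besides the shell and the picture viewer there is one more tool, called after "Request:" as name(argument=value, ...) on one line, values as JSON. step_arm: Moves the arm, as the interface text tells. Its arguments: {"type":"object","properties":{"plan":{"type":"array"},"squeeze":{"type":"number"}},"required":["plan"]}

```bash
mkdir -p pics; cat > h.py <<'E'
import numpy as np, cv2
from rig import *
from scipy.spatial.transform import Rotation as R
def K(c):
    f=200/np.tan(np.radians(c["vertical_fov"])/2)
    return f
def pose(c,s=None):
    if "mount" in c:
        M=np.array(c["mount"]);q=s["ee_rot"];Rt=R.from_quat([q[1],q[2],q[3],q[0]]).as_matrix()
        return Rt@M[:3,:3], Rt@M[:3,3]+np.array(s["eef_pos"])
    Rm=R.from_rotvec(np.ravel(c["rvec"])).as_matrix()
    return Rm.T, -Rm.T@np.ravel(c["tvec"])
def slopes(c,uv):
    uv=np.atleast_2d(np.float64(uv));f=K(c)
    d=(uv-[c["cx"],c["cy"]])/f; x=d.copy()
    for _ in range(20): x=d/(1+c["k1"]*(x**2).sum(1,keepdims=True))
    return x
def cast(c,uv,z,s=None):
    Rm,t=pose(c,s);x=slopes(c,uv);r=np.c_[x,np.ones(len(x))]@Rm.T
    return t+r*((z-t[2])/r[:,2])[:,None]
def cloud(c,s=None):
    v,u=np.mgrid[:400,:640];x=slopes(c,np.c_[u.ravel(),v.ravel()])
    Rm,t=pose(c,s);d=c["depth"].ravel()[:,None]
    P=(np.c_[x,np.ones(len(x))]*d)@Rm.T+t
    P[d[:,0]<=0]=np.nan
    return P.reshape(400,640,3)
def shot(n,png=None):
    s=sense();c=capture(n)
    if png: cv2.imwrite("pics/"+png,c["color"][...,::-1])
    return c,s
E
python3 - <<'E'
from h import *
for n in("scene","side","wrist"):
    c,s=shot(n); np.save(f"{n}.npy",c,allow_pickle=True)
    cv2.imwrite(f"pics/{n}0.png",c["color"][...,::-1]); print(n,c["vertical_fov"],pose(c,s)[1].round(),c["k1"],(c["depth"]>0).mean())
E
```

```text
scene 47.342433071717835 [  55. -639.  888.] -0.0761090563863592 0.9960859375
side 46.20186322419842 [  -33. -1140.   593.] -0.13013855102907246 0.993421875
wrist 62.38774725535624 [524.  75. 372.] -0.012752244179197401 0.99613671875
```

View pics/scene0.png

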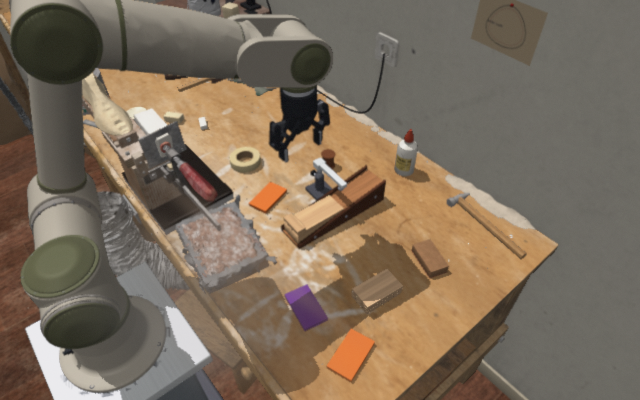

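View pics/side0.png

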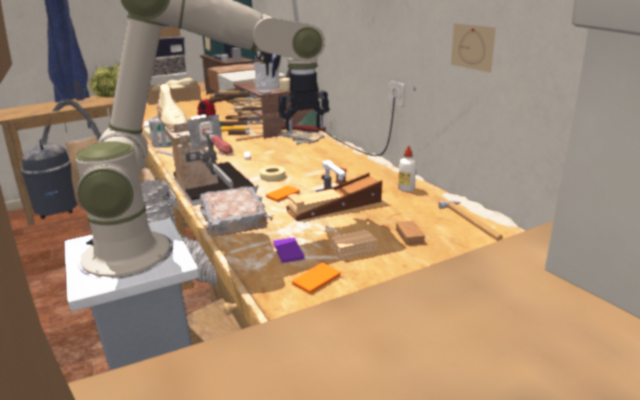

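View pics/wrist0.png

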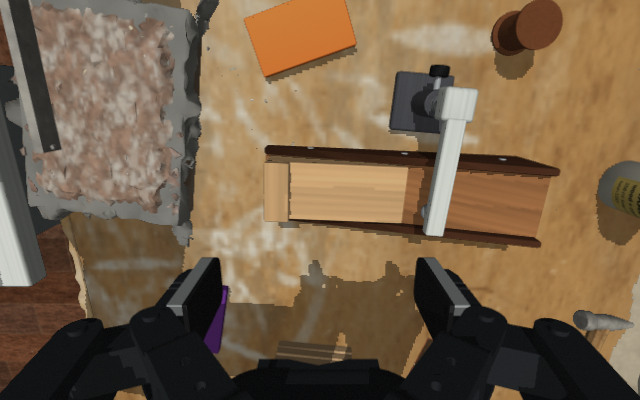

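Wrist view: wedge lip at (277,192), deck (290–408, 165–222), white gauge arm (435–475, 90–235), ramp running right. In the scene view, the board candidates are orange (268,197) and (352,355), purple (306,307), and plain plywood (378,290). The plywood one fits: it is right of the ramp and not orange or purple.

```bash
python3 - <<'E'
from h import *
L=lambda n:np.load(n+".npy",allow_pickle=True).item()
s=sense()
w=L("wrist");P=cloud(w,s)
def st(m,name):
    q=P[m];print(name,len(q),np.nanmedian(q,0).round(1))
for name,(u,v) in dict(bench=(300,110),lip=(277,192),deckL=(310,195),deckR=(395,195),armhi=(457,130),armlo=(438,215),armblock=(455,105),rampfar=(520,200),plate=(405,100)).items():
    print(name,np.nanmedian(P[v-3:v+4,u-3:u+4].reshape(-1,3),0).round(1))
# height-based: deck, arm
dm=np.zeros((400,640),bool);dm[150:235,255:420]=1
z=P[...,2]
for lo,hi,nm in((35,42,'deck/..'),(44,56,'lip')):
    pass
hist=np.histogram(z[dm&(P[...,0]>0)],bins=np.arange(0,70,2));print(hist[0])
am=(z>80)&(z<140)&(np.arange(640)[None]>400)&(np.arange(640)[None]<500)&(np.arange(400)[:,None]<260)
q=P[am];print("arm z",np.percentile(q[:,2],[5,25,50,75,95]).round(1)); 
top=q[abs(q[:,2]-np.median(q[:,2]))<3][:,:2].astype(np.float32);print("arm rect",cv2.minAreaRect(top))
for n in("scene","side"):
    c=L(n);Q=cloud(c);m=(Q[...,2]>28)&(Q[...,2]<45)&(Q[...,1]<-110)&(Q[...,1]>-350)&(Q[...,0]>380)&(Q[...,0]<700)
    cols=c["color"].astype(int)
    k=cv2.connectedComponentsWithStats(m.astype(np.uint8));
    for i in range(1,k[0]):
        if k[2][i,4]>80:
            q=Q[k[1]==i];print(n,k[2][i],q.mean(0).round(1),np.median(q[:,2]),cv2.minAreaRect(q[:,:2].astype(np.float32)))
c=L("scene");cv2.imwrite("pics/pile.png",cv2.resize(c["color"][250:330,320:440,::-1],None,fx=5,fy=5))
E
```

```text
bench [504.6  62.7  -1.1]
lip [483.  -15.2  52.9]
deckL [515.9 -21.2  42.9]
deckR [604.2 -21.   43.1]
armhi [633.3  51.3 109.4]
armlo [625.7 -19.3 109.6]
armblock [629.2  70.2 109.4]
rampfar [726.9 -22.5  56.9]
plate [615.5  73.3  11.1]
[ 127   12   28   22   26   25   29   79   83  106  113  159  172  173
  173  172  213  589  666  270  788 5740  683   89   23  149 1213   95
    0    0    0    0    0    0]
arm z [100.  108.1 109.  109.6 110.4]
arm rect ((628.1588745117188, 22.596912384033203), (123.16071319580078, 26.133508682250977), 84.05863189697266)
scene [ 352  269   51   40 1061] [ 511.5 -278.8   34.5] 34.66995157660506 ((513.8358764648438, -277.5523986816406), (60.16509246826172, 101.55487060546875), 83.8455581665039)
side [331 230  46  20 565] [ 512.2 -281.1   34.6] 35.08179206728187 ((514.7019653320312, -277.8304443359375), (62.91530990600586, 101.8099136352539), 80.810302734375)
```

View pics/pile.png

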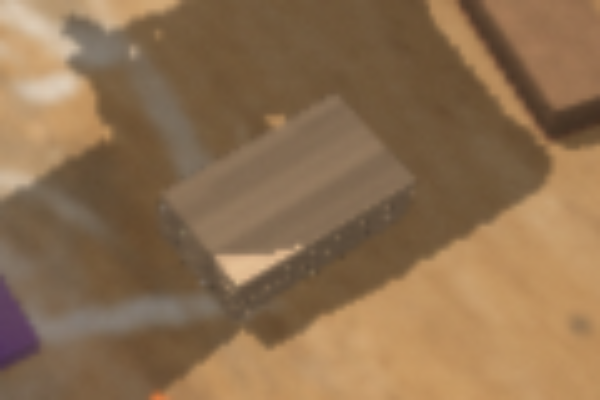

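The crop confirms a plain three-layer plywood pile, so the target is identified. The arm top is about 110 mm, so the foot is at about 80.5 mm. That calls for 2 boards and a push of roughly 63–72 mm.

```bash
python3 - <<'E'
from h import *
s=sense();w=np.load("wrist.npy",allow_pickle=True).item();P=cloud(w,s)
q=s["ee_rot"];print(s["eef_pos"],R.from_quat([q[1],q[2],q[3],q[0]]).as_matrix().round(3).tolist(),s["joints"])
z=P[...,2];b=np.zeros((400,640),bool);b[155:232,255:412]=1
for nm,lo,hi in(("lip",50,56),("deck",41.5,45)):
    m=(b&(z>lo)&(z<hi)).astype(np.uint8);k=cv2.connectedComponentsWithStats(m)
    i=1+np.argmax(k[2][1:,4]);r=P[(k[1]==i)&(cv2.erode(m,np.ones((3,3)))>0)];print(nm,k[2][i],r.mean(0).round(1),cv2.minAreaRect(r[:,:2].astype(np.float32)),r[:,0].min(),r[:,0].max())
# guide-edge line by dark colour
g=w["color"].astype(int).sum(2)<170
for nm,(v0,v1) in dict(left=(145,175),right=(218,248)).items():
    mm=g.copy();mm[:v0]=0;mm[v1:]=0;mm[:,:270]=0;mm[:,540:]=0
    r=P[mm];r=r[np.isfinite(r[:,0])];l=cv2.fitLine(r[:,:2].astype(np.float32),cv2.DIST_HUBER,0,.01,.01).ravel();print(nm,l.round(3))
E
```

```text
[ 5.24877912e+02 -5.99017491e-03  3.03481117e+02] [[0.0, 1.0, -0.001], [1.0, -0.0, 0.0], [0.0, -0.001, -1.0]] [-2.23443489e-01  3.13313336e-01  1.49823483e+00  6.94885002e-06
  1.33103159e+00 -2.23385109e-01]
lip [ 263  162   26   60 1457] [481.8 -14.9  53. ] ((481.7562255859375, -15.606828689575195), (59.99515914916992, 22.8397216796875), 88.2953109741211) 469.5900911862904 493.9588721042583
deck [ 281  161  127   63 6530] [553.3 -18.4  43. ] ((553.7883911132812, -19.14516830444336), (60.02531433105469, 118.31449127197266), 87.49101257324219) 493.56861498075796 613.6491578434767
left [ 1.00000e+00 -3.10000e-02  6.24691e+02  1.68050e+01]
right [ 1.00000e+00 -2.50000e-02  6.45488e+02 -5.93140e+01]
```

Request:
step_arm(plan=[{"offset":[0,0,0],"rot":[0,0,-8],"gripper":8.5},{"offset":[0,0,0],"rot":[0,0,-16],"gripper":8.5}])

```text
time_s: 0.35
eef_pos: [524.9, 0.0, 303.6]
ee_rot: [-0.0, 0.6, 0.8, -0.0]
force: [-0.1, -0.9, -0.4]
grip_width: 0.999
grip_force: 0.0
```

Request:
step_arm(plan=[{"offset":[-3.5,-0.2,0.6],"rot":[0,0,-8],"gripper":8.5},{"offset":[-7,-0.4,1.2],"rot":[0,0,-16],"gripper":8.5},{"offset":[-10.5,-0.7,1.8],"rot":[0,0,-24],"gripper":8.5},{"offset":[-14,-0.9,2.4],"rot":[0,0,-32],"gripper":8.5},{"offset":[-17.5,-1.2,3],"rot":[0,0,-40],"gripper":8.5},{"offset":[-21,-1.4,3.6],"rot":[0,0,-48],"gripper":8.5},{"offset":[-24.5,-1.7,4.2],"rot":[0,0,-56],"gripper":8.5},{"offset":[-28.4,-1.9,5],"rot":[0,0,-64],"gripper":8.5},{"offset":[-28.4,-1.9,5],"rot":[0,0,-67],"gripper":8.5},{"offset":[-28.4,-1.9,5],"rot":[0,0,-67],"gripper":8.5},{"offset":[-28.4,-1.9,5],"rot":[0,0,-67],"gripper":8.5}])

```text
time_s: 1.45
eef_pos: [585.0, -277.8, 253.9]
ee_rot: [-0.0, 0.062, 0.998, 0.0]
force: [0.8, 0.7, 0.8]
grip_width: 0.999
grip_force: 0.0
```

```bash
cat > pile.py <<'E'
from h import *
import sys
c,s=shot("wrist",sys.argv[1]);P=cloud(c,s);lo,hi=float(sys.argv[2]),float(sys.argv[3])
q=s["ee_rot"];M=R.from_quat([q[1],q[2],q[3],q[0]]).as_matrix();print(np.array(s["eef_pos"]).round(1),M.round(3).tolist(),np.round(s["joints"],2),"force",np.round(s["force"],1))
m=((P[...,2]>lo)&(P[...,2]<hi)).astype(np.uint8);k=cv2.connectedComponentsWithStats(m)
for i in range(1,k[0]):
    if k[2][i,4]>600:
        r=P[k[1]==i];print(k[2][i],r.mean(0).round(1),cv2.minAreaRect(r[:,:2].astype(np.float32)))
E
python3 pile.py w1.png 28 42
```

```text
[ 585.  -277.8  253.9] [[-0.992, 0.123, -0.0], [0.123, 0.992, 0.0], [0.0, 0.0, -1.0]] [-0.62  0.62  1.16  0.    1.36 -2.07] force [0.8 0.7 0.8]
[ 535    5  105  312 7319] [602.5 -42.5  36.4] ((608.2860717773438, -26.16321563720703), (77.14683532714844, 278.5621337890625), 87.65140533447266)
[ 273   40   72  124 8532] [ 511.8 -275.8   34.8] ((514.3428955078125, -276.1996154785156), (58.176448822021484, 100.30278778076172), 83.36478424072266)
```

View pics/w1.png

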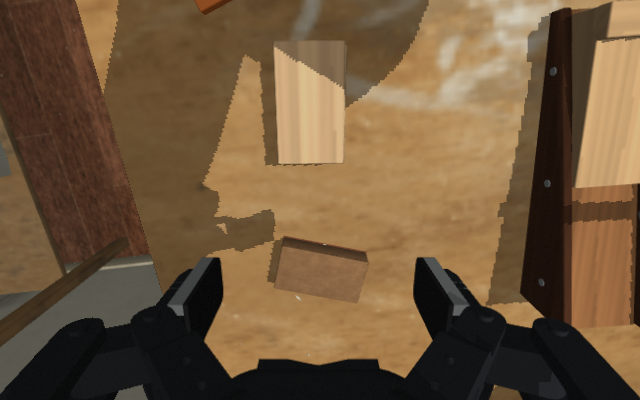

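Pile top at (275–345, 40–163), sanding block clear below at (320,270). Going in to grip the top two boards together.

Request:
step_arm(plan=[{"offset":[3.5,-0.4,2],"rot":[0,0,0],"gripper":8.5},{"offset":[7,-0.7,5],"rot":[0,0,0],"gripper":8.5},{"offset":[7,-0.7,8],"rot":[0,0,0],"gripper":8.5},{"offset":[7,-0.7,11],"rot":[0,0,0],"gripper":8.5},{"offset":[7,-0.7,14],"rot":[0,0,0],"gripper":8.5},{"offset":[7,-0.7,15.5],"rot":[0,0,0],"gripper":8.5},{"offset":[7,-0.7,16.8],"rot":[0,0,0],"gripper":8.5},{"offset":[7,-0.7,16.8],"rot":[0,0,0],"gripper":8.5},{"offset":[7,-0.7,16.8],"rot":[0,0,0],"gripper":8.5}], squeeze=40)

```text
time_s: 2.4
eef_pos: [515.2, -276.9, 86.9]
ee_rot: [0.001, 0.061, 0.998, -0.0]
force: [-0.1, 0.4, 0.2]
grip_width: 1.001
grip_force: 0.0
```

Request:
step_arm(plan=[{"offset":[0,0,0],"rot":[0,0,0],"gripper":6.5},{"offset":[0,0,0],"rot":[0,0,0],"gripper":5},{"offset":[0,0,0],"rot":[0,0,0],"gripper":5},{"offset":[0,0,0],"rot":[0,0,0],"gripper":5},{"offset":[0,0,0],"rot":[0,0,0],"gripper":5},{"offset":[0,0,0],"rot":[0,0,0],"gripper":5},{"offset":[0,0,0],"rot":[0,0,0],"gripper":5},{"offset":[0,0,0],"rot":[0,0,0],"gripper":5}])

```text
time_s: 3.2
eef_pos: [515.1, -276.8, 87.1]
ee_rot: [0.001, 0.061, 0.998, -0.0]
force: [-0.8, 1.7, 5.9]
grip_width: 0.668
grip_force: 43.5
```

```bash
python3 - <<'E'
from h import *
s=sense();print(s["eef_pos"],s["grip_width"],s["grip_force"],s["force"])
c,_=shot("side");cv2.imwrite("pics/side1.png",cv2.resize(c["color"][170:280,270:430,::-1],None,fx=5,fy=5))
E
```

```text
[ 515.08137307 -276.84537585   87.08557472] 0.6675209517154684 43.456905260682106 [-0.78366807  1.68522336  5.92092007]
```

View pics/side1.png

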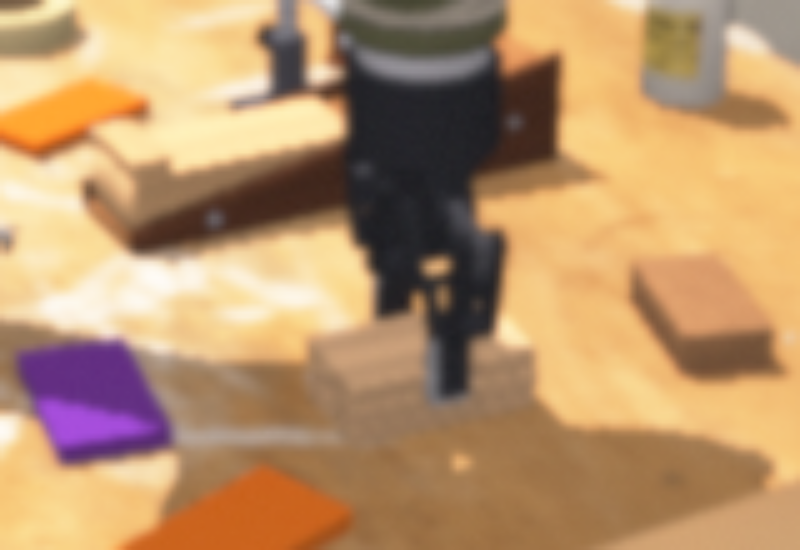

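Gripped; fingertip (450,400) reaches about two thirds down the pile. Lifting and checking.

Request:
step_arm(plan=[{"offset":[0,0,-1],"rot":[0,0,0],"gripper":5},{"offset":[0,0,-3],"rot":[0,0,0],"gripper":5},{"offset":[0,0,-5],"rot":[0,0,0],"gripper":5},{"offset":[0,0,-8],"rot":[0,0,0],"gripper":5},{"offset":[0,0,-11],"rot":[0,0,0],"gripper":5},{"offset":[0,0,-13],"rot":[0,0,0],"gripper":5},{"offset":[0,0,-13],"rot":[0,0,0],"gripper":5},{"offset":[0,0,-13],"rot":[0,0,0],"gripper":5}])

```text
time_s: 4.05
eef_pos: [514.4, -276.5, 215.4]
ee_rot: [-0.0, 0.061, 0.998, 0.0]
force: [-0.5, -0.5, -1.3]
grip_width: 0.668
grip_force: 43.3
```

```bash
python3 - <<'E'
from h import *
s=sense();print(s["eef_pos"],s["grip_width"],s["grip_force"],s["force"])
a=[]
c,_=shot("side");P=cloud(c);m=(abs(P[...,0]-514)<60)&(abs(P[...,1]+276)<45)
print(np.histogram(P[...,2][m],bins=np.arange(-6,200,6)))
a=cv2.resize(c["color"][150:290,270:430,::-1],None,fx=4,fy=4)
cv2.imwrite("pics/lift.png",a)
E
```

```text
[ 514.43273067 -276.50957155  215.435678  ] 0.6678394475084488 43.29595997929573 [-0.457195   -0.48606894 -1.2844259 ]
(array([257, 127, 424, 115,   0,   0,   0,   0,   0,   0,   0,   0,   0,
         0,   0,   0,   0,   0,   0,   0,   0,   0,   0,   0,  65, 103,
       105, 117, 335,  42,  46,  40,  30,  37]), array([ -6,   0,   6,  12,  18,  24,  30,  36,  42,  48,  54,  60,  66,
        72,  78,  84,  90,  96, 102, 108, 114, 120, 126, 132, 138, 144,
       150, 156, 162, 168, 174, 180, 186, 192, 198]))
```

View pics/lift.png

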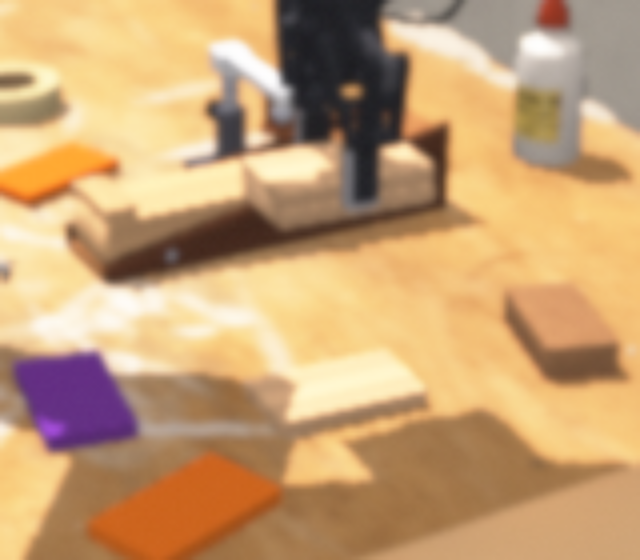

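Both boards are held and one is left on the bench at (350,390). Carrying over the wedge.

Request:
step_arm(plan=[{"offset":[-0.1,3,0],"rot":[0,0,-1],"gripper":5},{"offset":[-0.2,7,0],"rot":[0,0,-2],"gripper":5},{"offset":[-0.3,11,0],"rot":[0,0,-3],"gripper":5},{"offset":[-0.4,15,0],"rot":[0,0,-4],"gripper":5},{"offset":[-0.5,19,0],"rot":[0,0,-4.7],"gripper":5},{"offset":[-0.55,23,0],"rot":[0,0,-4.7],"gripper":5},{"offset":[-0.55,26.1,0],"rot":[0,0,-4.7],"gripper":5},{"offset":[-0.55,26.1,3],"rot":[0,0,-4.7],"gripper":5},{"offset":[-0.55,26.1,6],"rot":[0,0,-4.7],"gripper":5},{"offset":[-0.55,26.1,7.5],"rot":[0,0,-4.7],"gripper":5},{"offset":[-0.55,26.1,7.5],"rot":[0,0,-4.7],"gripper":5},{"offset":[-0.55,26.1,7.5],"rot":[0,0,-4.7],"gripper":5}])

```text
time_s: 5.3
eef_pos: [551.9, -18.3, 140.6]
ee_rot: [-0.001, 0.02, 1.0, 0.0]
force: [-0.6, 0.0, -1.6]
grip_width: 0.673
grip_force: 43.3
```

```bash
python3 pile.py over.png 46 58
```

```text
[551.9 -18.3 140.6] [[-0.999, 0.04, -0.001], [0.04, 0.999, 0.0], [0.001, 0.0, -1.0]] [-0.25  0.55  1.6   0.    0.99 -1.78] force [-0.6  0.  -1.6]
[ 248   82  137   56 7478] [481.2 -16.3  52.8] ((481.6004333496094, -16.251752853393555), (62.27051544189453, 24.77731704711914), 87.65794372558594)
```

View pics/over.png

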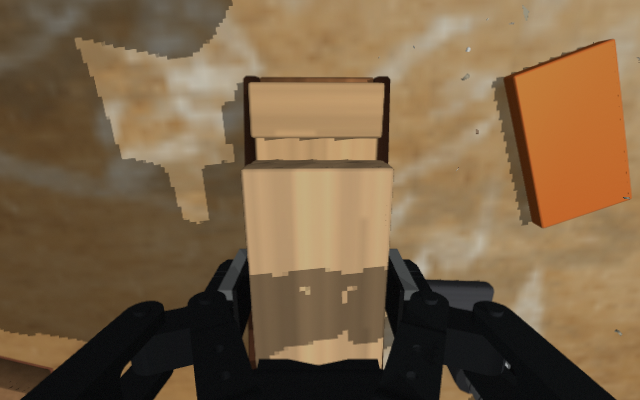

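Lip (248–385, 82–137) parallel with the boards' near edge (243–392, 168), laterally centred. Lowering.

Request:
step_arm(plan=[{"offset":[0,0,0.8],"rot":[0,0,0],"gripper":5},{"offset":[0,0,1.3],"rot":[0,0,0],"gripper":5},{"offset":[0,0,1.7],"rot":[0,0,0],"gripper":5},{"offset":[0,0,1.9],"rot":[0,0,0],"gripper":5},{"offset":[0,0,2.0],"rot":[0,0,0],"gripper":5},{"offset":[0,0,2.0],"rot":[0,0,0],"gripper":5}])

```text
time_s: 5.95
eef_pos: [552.0, -18.3, 120.9]
ee_rot: [-0.0, 0.02, 1.0, -0.0]
force: [-0.5, 0.8, -1.7]
grip_width: 0.671
grip_force: 43.3
```

Request:
step_arm(plan=[{"offset":[0,0,0.1],"rot":[0,0,0],"gripper":5},{"offset":[0,0,0.15],"rot":[0,0,0],"gripper":5},{"offset":[0,0,0.2],"rot":[0,0,0],"gripper":5},{"offset":[0,0,0.2],"rot":[0,0,0],"gripper":5}])

```text
time_s: 6.35
eef_pos: [552.0, -18.3, 119.1]
ee_rot: [0.0, 0.02, 1.0, -0.0]
force: [-1.0, 0.3, 1.4]
grip_width: 0.667
grip_force: 43.6
```

Contact (force went from -1.7 to +1.4). Release, rise and check.

Request:
step_arm(plan=[{"offset":[0,0,0],"rot":[0,0,0],"gripper":6.2},{"offset":[0,0,0],"rot":[0,0,0],"gripper":7},{"offset":[0,0,0],"rot":[0,0,0],"gripper":8.5},{"offset":[0,0,0],"rot":[0,0,0],"gripper":8.5},{"offset":[0,0,0],"rot":[0,0,0],"gripper":8.5},{"offset":[0,0,-2],"rot":[0,0,0],"gripper":8.5},{"offset":[0,0,-5],"rot":[0,0,0],"gripper":8.5},{"offset":[0,0,-9],"rot":[0,0,0],"gripper":8.5},{"offset":[3,0,-13],"rot":[0,0,0],"gripper":8.5},{"offset":[6,0,-16],"rot":[0,0,0],"gripper":8.5},{"offset":[6,0,-16],"rot":[0,0,0],"gripper":8.5},{"offset":[6,0,-16],"rot":[0,0,0],"gripper":8.5}])

```text
time_s: 7.55
eef_pos: [492.0, -15.9, 279.3]
ee_rot: [0.001, 0.02, 1.0, -0.0]
force: [0.2, -0.1, -0.5]
grip_width: 0.995
grip_force: 0.0
```

```bash
python3 pile.py a.png 60 72; python3 pile.py b.png 50 56; python3 - <<'E'
from h import *
c,s=shot("scene");P=cloud(c);m=((P[...,2]>58)&(P[...,2]<74)&(P[...,1]>-60)&(P[...,1]<30)&(P[...,0]>480)&(P[...,0]<640)).astype(np.uint8)
k=cv2.connectedComponentsWithStats(m)
for i in range(1,k[0]):
    if k[2][i,4]>150:
        r=P[k[1]==i];print(k[2][i],r.mean(0).round(1),cv2.minAreaRect(r[:,:2].astype(np.float32)))
E
```

```text
[492.  -15.9 279.3] [[-0.999, 0.04, 0.001], [0.04, 0.999, -0.0], [-0.001, -0.0, -1.0]] [-0.27  0.26  1.63  0.    1.25 -1.8 ] force [ 0.2 -0.1 -0.5]
[ 285  195   65  101 6123] [547.6 -18.3  66.8] ((551.25, -18.48790740966797), (58.113040924072266, 101.07679748535156), 88.3182373046875)
[492.1 -15.9 278.4] [[-0.999, 0.04, -0.0], [0.04, 0.999, 0.0], [0.0, 0.0, -1.0]] [-0.27  0.26  1.63  0.    1.25 -1.8 ] force [-0.4  0.2 -1. ]
[ 287    0   88   38 1203] [3.549e+02 3.000e-01 5.100e+01] ((354.2105712890625, 0.7604255676269531), (71.42469787597656, 26.57732391357422), 79.83088684082031)
[376   0  45  36 655] [357.9  53.   50.8] ((356.4307556152344, 54.55719757080078), (25.3362979888916, 35.810298919677734), 0.7781428694725037)
[ 436    0   57   54 1205] [365.7 107.3  51. ] ((365.20086669921875, 106.99707794189453), (32.506046295166016, 49.00497055053711), 61.119388580322266)
[ 283  159   68   27 1828] [480.8 -16.5  52.8] ((481.1405944824219, -16.479360580444336), (61.846954345703125, 24.528533935546875), 87.41481018066406)
[294 191  45  32 760] [547.9 -21.8  66.5] ((550.5736083984375, -19.37378692626953), (61.118499755859375, 102.86441802978516), 87.68180084228516)
```

Boards sit squarely: stack (551,-18.5), deck centre about (549,-19), yaw matching, top about 68 mm. Next I close the gripper and go down behind the wedge.

Request:
step_arm(plan=[{"offset":[2.5,0,0],"rot":[0,0,0],"gripper":0},{"offset":[5,-0.07,0],"rot":[0,0,0],"gripper":0},{"offset":[5,-0.07,3],"rot":[0,0,0],"gripper":0},{"offset":[5,-0.07,6],"rot":[0,0,0],"gripper":0},{"offset":[5,-0.07,9],"rot":[0,0,0],"gripper":0},{"offset":[5,-0.07,12],"rot":[0,0,0],"gripper":0},{"offset":[5,-0.07,15],"rot":[0,0,0],"gripper":0},{"offset":[5,-0.07,17],"rot":[0,0,0],"gripper":0},{"offset":[5,-0.07,18],"rot":[0,0,0],"gripper":0},{"offset":[5,-0.07,18],"rot":[0,0,0],"gripper":0},{"offset":[5,-0.07,18],"rot":[0,0,0],"gripper":0}])

```text
time_s: 8.8
eef_pos: [442.4, -14.6, 99.2]
ee_rot: [0.0, 0.02, 1.0, -0.0]
force: [-0.3, -0.4, -0.3]
grip_width: 0.002
grip_force: 0.0
```

```bash
python3 - <<'E'
from h import *
s=sense();print(s["eef_pos"],s["grip_width"],s["force"])
a=[]
c,_=shot("side");a=cv2.resize(c["color"][130:240,250:400,::-1],None,fx=5,fy=5);cv2.imwrite("pics/push0.png",a)
E
```

```text
[442.41747653 -14.63341881  99.23927133] 0.0018483615631293266 [-0.25916846 -0.40958368 -0.34647856]
```

View pics/push0.png

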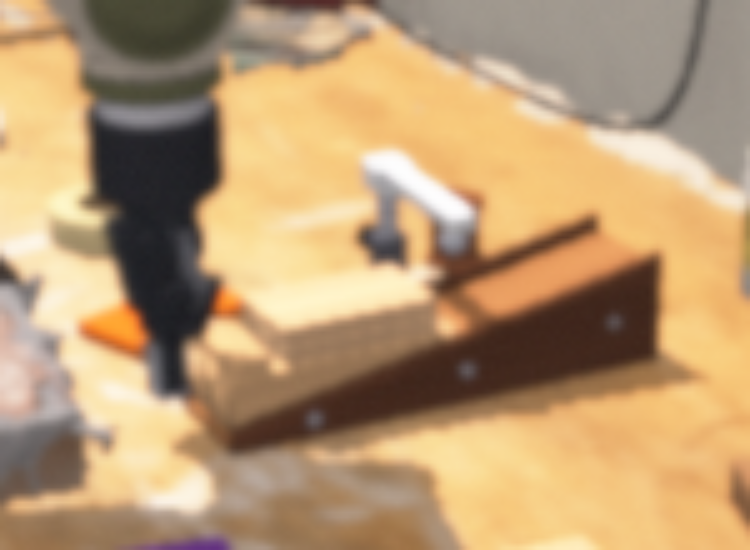

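Fingers sit behind the wedge at (168,370), stack under the open path. Pushing about 40 mm first, rising with the slope.

Request:
step_arm(plan=[{"offset":[-0.6,0,0],"rot":[0,0,0],"gripper":0},{"offset":[-1.2,0,0],"rot":[0,0,0],"gripper":0},{"offset":[-1.6,0,0],"rot":[0,0,0],"gripper":0},{"offset":[-2.0,0,-0.08],"rot":[0,0,0],"gripper":0},{"offset":[-2.5,0,-0.18],"rot":[0,0,0],"gripper":0},{"offset":[-3.0,0,-0.28],"rot":[0,0,0],"gripper":0},{"offset":[-3.5,0,-0.38],"rot":[0,0,0],"gripper":0},{"offset":[-4.0,0,-0.48],"rot":[0,0,0],"gripper":0},{"offset":[-4.5,0,-0.58],"rot":[0,0,0],"gripper":0},{"offset":[-5.0,0,-0.68],"rot":[0,0,0],"gripper":0},{"offset":[-5.5,0,-0.78],"rot":[0,0,0],"gripper":0},{"offset":[-5.5,0,-0.78],"rot":[0,0,0],"gripper":0}])

```text
time_s: 10.05
eef_pos: [496.9, -16.6, 106.8]
ee_rot: [-0.001, 0.02, 1.0, 0.0]
force: [-3.1, 0.9, 2.5]
grip_width: 0.003
grip_force: 1.6
```

```bash
python3 pile.py c.png 57 65; python3 -c "
from h import *
c,s=shot('scene');P=cloud(c)
m=((P[...,2]>70)&(P[...,2]<80)&(P[...,1]>-55)&(P[...,1]<10)&(P[...,0]>520)&(P[...,0]<660)).astype(np.uint8)
k=cv2.connectedComponentsWithStats(m)
for i in range(1,k[0]):
    if k[2][i,4]>150:
        r=P[k[1]==i];print(k[2][i],r.mean(0).round(1),cv2.minAreaRect(r[:,:2].astype(np.float32)))
"
```

```text
[496.9 -16.6 106.8] [[-0.999, 0.04, -0.002], [0.04, 0.999, 0.0], [0.002, 0.0, -1.0]] [-0.27  0.51  1.79 -0.    0.84 -1.8 ] force [-3.1  0.9  2.5]
[282 264  72  22 669] [487.  -16.2  60.9] ((487.178955078125, -16.216655731201172), (27.234756469726562, 5.578268527984619), 87.92207336425781)
[310 183  41  30 630] [586.5 -22.8  74.6] ((588.5591430664062, -20.35880470275879), (59.43304443359375, 102.04463958740234), 89.10662841796875)
```

Push is 38 mm so far, baseline about 3 N. Closing in.

Request:
step_arm(plan=[{"offset":[-0.4,0,-0.08],"rot":[0,0,0],"gripper":0},{"offset":[-0.8,0,-0.16],"rot":[0,0,0],"gripper":0},{"offset":[-1.2,0,-0.24],"rot":[0,0,0],"gripper":0},{"offset":[-1.5,0,-0.3],"rot":[0,0,0],"gripper":0},{"offset":[-1.7,0,-0.34],"rot":[0,0,0],"gripper":0}])

```text
time_s: 10.65
eef_pos: [513.3, -17.3, 110.0]
ee_rot: [-0.002, 0.02, 1.0, 0.0]
force: [-8.6, 0.3, 5.9]
grip_width: -0.0
grip_force: 4.3
```

Request:
step_arm(plan=[{"offset":[-0.1,0,-0.02],"rot":[0,0,0],"gripper":0},{"offset":[-0.2,0,-0.04],"rot":[0,0,0],"gripper":0}])

```text
time_s: 10.85
eef_pos: [515.1, -17.3, 110.3]
ee_rot: [-0.002, 0.02, 1.0, 0.0]
force: [-7.7, 1.3, 5.6]
grip_width: 0.0
grip_force: 4.2
```

Request:
step_arm(plan=[{"offset":[-0.1,0,-0.02],"rot":[0,0,0],"gripper":0},{"offset":[-0.2,0,-0.04],"rot":[0,0,0],"gripper":0}])

```text
time_s: 11.05
eef_pos: [517.1, -17.4, 110.7]
ee_rot: [-0.002, 0.02, 1.0, 0.0]
force: [-9.1, 0.3, 5.3]
grip_width: -0.003
grip_force: 4.1
```

Request:
step_arm(plan=[{"offset":[-0.1,0,-0.02],"rot":[0,0,0],"gripper":0},{"offset":[-0.2,0,-0.04],"rot":[0,0,0],"gripper":0}])

```text
time_s: 11.25
eef_pos: [519.1, -17.5, 111.1]
ee_rot: [-0.002, 0.02, 1.0, 0.0]
force: [-8.2, -0.1, 4.3]
grip_width: 0.002
grip_force: 4.1
```

Request:
step_arm(plan=[{"offset":[-0.1,0,-0.02],"rot":[0,0,0],"gripper":0},{"offset":[-0.2,0,-0.04],"rot":[0,0,0],"gripper":0}])

```text
time_s: 11.45
eef_pos: [521.1, -17.6, 111.5]
ee_rot: [-0.002, 0.02, 1.0, 0.0]
force: [-8.7, 0.4, 4.9]
grip_width: -0.002
grip_force: 4.4
```

Request:
step_arm(plan=[{"offset":[-0.1,0,-0.02],"rot":[0,0,0],"gripper":0},{"offset":[-0.2,0,-0.04],"rot":[0,0,0],"gripper":0}])

```text
time_s: 11.65
eef_pos: [522.6, -17.6, 111.8]
ee_rot: [-0.002, 0.02, 1.0, 0.0]
force: [-11.7, 0.4, 7.0]
grip_width: -0.003
grip_force: 5.8
```

Request:
step_arm(plan=[{"offset":[-0.1,0,-0.02],"rot":[0,0,0],"gripper":0},{"offset":[-0.2,0,-0.04],"rot":[0,0,0],"gripper":0}])

```text
time_s: 11.85
eef_pos: [524.4, -17.6, 112.2]
ee_rot: [-0.003, 0.02, 1.0, 0.0]
force: [-13.2, 0.9, 6.9]
grip_width: 0.0
grip_force: 6.5
```

```bash
python3 - <<'E'
from h import *
s=sense();print(np.round(s["eef_pos"],1))
f=[]
for i in range(1):
    c,s=shot('scene');P=cloud(c);f.append(s["force"])
m=((P[...,2]>66)&(P[...,2]<84)&(P[...,1]>-55)&(P[...,1]<10)&(P[...,0]>550)&(P[...,0]<680)).astype(np.uint8)
k=cv2.connectedComponentsWithStats(m)
for i in range(1,k[0]):
    if k[2][i,4]>150:
        r=P[k[1]==i];print(k[2][i],r.mean(0).round(1),np.median(r[:,2]),cv2.minAreaRect(r[:,:2].astype(np.float32)))
a=cv2.resize(c["color"][145:225,290:400,::-1],None,fx=4,fy=4)
c,_=shot('side');b=cv2.resize(c["color"][145:225,290:400,::-1],None,fx=4,fy=4,interpolation=cv2.INTER_CUBIC)
cv2.imwrite("pics/foot.png",cv2.resize(np.vstack([a,b]),(390,568)))
E
```

```text
[524.4 -17.6 112.2]
[320 176  39  33 632] [612.4 -29.   78.7] 79.67086599520445 ((616.4088134765625, -21.971240997314453), (61.137359619140625, 102.25525665283203), 89.60735321044922)
```

View pics/foot.png

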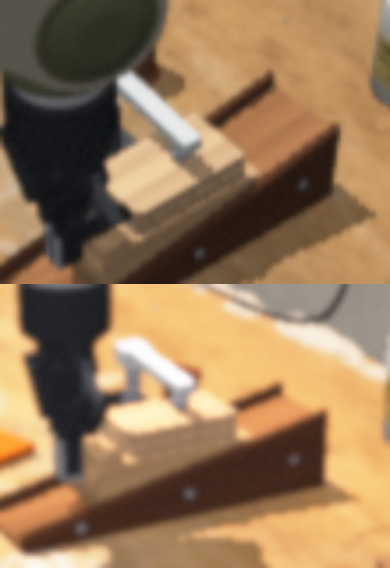

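The boards sit under the foot at lower image (180,400). Force rose from 8.5 to 13 N after TCP x≈521.5, matching the predicted 80.5 mm. A further 5.5 mm gives about 1.7 mm lift.

Request:
step_arm(plan=[{"offset":[-0.1,0,-0.02],"rot":[0,0,0],"gripper":0},{"offset":[-0.2,0,-0.04],"rot":[0,0,0],"gripper":0},{"offset":[-0.3,0,-0.06],"rot":[0,0,0],"gripper":0}])

```text
time_s: 12.25
eef_pos: [527.0, -17.7, 112.7]
ee_rot: [-0.003, 0.02, 1.0, 0.0]
force: [-15.4, 1.1, 8.9]
grip_width: -0.001
grip_force: 7.6
```

Request:
step_arm(plan=[{"offset":[-0.1,0,-0.02],"rot":[0,0,0],"gripper":0},{"offset":[-0.2,0,-0.04],"rot":[0,0,0],"gripper":0},{"offset":[-0.27,0,-0.05],"rot":[0,0,0],"gripper":0}])

```text
time_s: 12.55
eef_pos: [529.4, -17.7, 113.2]
ee_rot: [-0.004, 0.02, 1.0, 0.001]
force: [-18.6, -0.1, 10.9]
grip_width: 0.0
grip_force: 9.1
```

Stop here. Foot load estimated at about 3 N. Back off and rise.

Request:
step_arm(plan=[{"offset":[0.2,0,0.04],"rot":[0,0,0],"gripper":0},{"offset":[0.6,0,0.1],"rot":[0,0,0],"gripper":0},{"offset":[2,0,0.1],"rot":[0,0,0],"gripper":0},{"offset":[5,0,0],"rot":[0,0,0],"gripper":0},{"offset":[7.5,0,-1],"rot":[0,0,0],"gripper":0},{"offset":[7.5,0,-5],"rot":[0,0,0],"gripper":0},{"offset":[7.5,0,-10],"rot":[0,0,0],"gripper":0},{"offset":[7.5,0,-15],"rot":[0,0,0],"gripper":0},{"offset":[7.5,0,-17],"rot":[0,0,0],"gripper":0},{"offset":[7.5,0,-17],"rot":[0,0,0],"gripper":0},{"offset":[7.5,0,-17],"rot":[0,0,0],"gripper":0}])

```text
time_s: 13.65
eef_pos: [456.6, -15.1, 283.0]
ee_rot: [0.0, 0.02, 1.0, 0.0]
force: [0.2, 0.3, 0.1]
grip_width: 0.001
grip_force: 0.0
```

```bash
python3 pile.py e.png 63 70; python3 pile.py f.png 74 86;  python3 - <<'E'
from h import *
c,s=shot('scene');P=cloud(c)
m=((P[...,2]>72)&(P[...,2]<86)&(P[...,1]>-55)&(P[...,1]<10)&(P[...,0]>550)&(P[...,0]<680)).astype(np.uint8)
k=cv2.connectedComponentsWithStats(m)
for i in range(1,k[0]):
    if k[2][i,4]>100:
        r=P[k[1]==i];A=np.c_[r[:,:2],np.ones(len(r))];print(k[2][i],r.mean(0).round(1),np.median(r[:,2]),cv2.minAreaRect(r[:,:2].astype(np.float32)),np.linalg.lstsq(A,r[:,2],rcond=None)[0][:2])
E
```

```text
[456.6 -15.1 283. ] [[-0.999, 0.04, 0.0], [0.04, 0.999, 0.0], [-0.0, 0.0, -1.0]] [-0.29  0.18  1.72  0.    1.24 -1.82] force [0.2 0.3 0.1]
[456.4 -15.1 282.4] [[-0.999, 0.04, -0.002], [0.04, 0.999, 0.0], [0.002, 0.0, -1.0]] [-0.29  0.18  1.72  0.    1.24 -1.82] force [-0.5 -0.3  0.5]
[316 175  44  32 636] [614.7 -25.9  80.4] 80.80052151417499 ((620.8424682617188, -22.090328216552734), (61.81654357910156, 103.58238983154297), 89.75515747070312) [0.00927547 0.03732207]
```

```bash
python3 -c "
from rig import *
print(finish_job())"
```

```text
the job is handed in; nothing more can be done
None
```

I packed two boards squarely on the wedge and pushed it up until the top board lifted the gauge foot by an estimated 1.5 mm (about 3 N), then backed the arm clear and handed in at about 14 s; the hand-in returned no verdict.

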